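# Stand the toppled bookends back on their feet

## Robot

A 7-joint arm with a two-finger parallel gripper is mounted at the origin on the work surface. World frame = base frame: x ahead of the robot, y to its left, z up, the work surface at z = 0. Lengths are in m, angles in rad, forces in N, time in s.
With the tool pointing down it reaches from about 0.425 to 0.925 m from the base axis. Payload 6.8 kg.
Tool frame: the origin (TCP) lies at the very end of the fingers, on their centre line; the grasp point (between the pads) lies 19 mm behind it; z points along the fingers, y is the line along which they close (so a half turn about z gives the same grasp; the last joint's range is limited). The gripper opens to 85 mm and grips with 20 to 120 N. Pads are 22 mm wide; open, the fingers measure 114 mm over their backs; the gripper's body (76 mm by 85 mm) begins 54 mm behind the grasp point. The pads swing forward as they close: fully open they stand 13 mm farther back than shut.
Start: joints at [-1.239, 0.477, 0.022, 1.555, -0.011, 1.109, -0.083], TCP at [0.287, 0.611, 0.231] pointing down, gripper open.
Joint ranges: [-2.96, 2.96], [-0.34, 2.1], [-1.41, 1.46], [0.24, 2.44], [-1.37, 4.51], [0.17, 1.92], [-2.96, 2.96]. Speed limits (rad/s): [2.39, 2.39, 3.14, 3.14, 3.14, 3.14, 3.14].

## Interface

Orientations are given as a rotation vector (axis times angle).
In Python, from bench import r gives the robot as it stands.
- The arm moves only by the shell command python3 -m jog 'ROWS' [FORCE]. ROWS is JSON, a list of rows, each an object of numbers: "fingers": the finger opening in m, from 0 to 0.0854; "x", "y", "z": the shift along the tool's x, y, z in m; "rx", "ry", "rz": the turn, a rotation vector about the tool's x, y, z in degrees. In form: [{"fingers": .., "x": .., "y": .., "z": .., "rx": .., "ry": .., "rz": ..}, ...]. A call has 1 to 8 rows; each row shifts and turns the commanded pose from where the row before left it, along the tool's axes as they then stand; what a row does not reach is not made up. A row lasts 1/8 s, in which the tool goes at most 62.5 mm and 10.7 degrees, less where a joint would pass 70% of its speed; a pose out of reach is approached as far as the arm can. A call is refused whole if a number of a shift passes 0.0625 or a number of a turn 10.7, either way. A call with a gripper value outside its range is refused whole. The fingers move at their own pace and stop on an object; FORCE is the grip in N (left out, the last holds). Time passes only in rows, so rows that do not move let the fingers close. It gives the time, the measured TCP pose, the force, the opening and the grip force at its end, in the units of the state.
- r.get_obs(): the state, without advancing time (a new reading comes with each control period).
- r.grab_frame(name): name is "scene" or "side" or "wrist"; returns (picture, depth): 480x640x3 uint8, red, green, blue; 480x640 float32, m along the optical axis (not along the pixel's ray), 0 where there is no reading.
- r.get_calibration(name): a dict with "mtx" (3x3 intrinsics, pixels), "extrinsics" (4x4, takes a point from camera to world coordinates). Camera axes: x right, y down, z forward; pixel columns grow to the right and rows downward; lengths in m; the calibration is good to about 2 mm. A picture is of the moment at which its call begins: read the wrist's pose just before it. get_calibration takes no time and is no camera call; for the wrist camera it gives the pose at the moment of the call.
- r.hand_in(): hands the job in; it is judged then, once.
Trained networks look in the newest picture that a camera, given by its name, has taken for a name from the list of things; names that differ only in an ending like _2 or _b are one class to them, and where a whole thing is asked for, a point or a joint stands for the part that bears it (a point fixed in the world has none). Each returns a list of dicts, best first, with "score" (0 to 1); they miss things now and then, are a little off and sometimes report something else, mostly with a low value. They report only what shows in the picture. A call takes as long as a camera call. They do not tell look-alikes from the thing itself.
- r.search_frame(target, camera): "xyz" ([x, y, z] in m, in world coordinates, good to about 4 mm: the middle of the surface that is visible of it).
- r.landmark_of(target, camera): "xyz" ([x, y, z] in m, in world coordinates, good to about 4 mm: a listed point, or the origin of a listed thing).
The state is a dict: "clock": time; "joints": joint angles; "qvel": joint speeds; "tau": joint torques, N m; "tcp_pos": TCP position; "orientation": TCP orientation; "contact_force": force on the tool from outside, world axes, zero at the start; "moment": the same for the moment, N m; "grip_width": finger opening in m; "gripper_force": force on a finger pad.
Only numpy, scipy, OpenCV 4.12 (cv2) and the standard library are available. Lean on these libraries where they do the work, as an engineer would, in place of code of your own. Each camera call takes 0.05 s, during which the arm holds its last target. There are 200 camera calls.

## Task

Two clay bookends, one glazed blue and one glazed cream, have toppled onto their backs on the drying board, each with its foot sticking up in the air. With your fingertips, push each raised foot over and down until both bookends stand upright on their feet again, right about where they lay. Do not pinch or lift them, and leave the vase, the bowl and the jar where they are.

Things in the scene. Friction and masses are not known exactly. Their poses are not given: they have to be found in the camera images.
- board: wooden drying board lying on the table, fixed, 300 mm (x) by 800 mm (y), 20 mm thick; origin at the centre of its underside, z up. The bookends lie on its top, 20 mm above the table
- blue: blue-glazed L-shaped clay bookend, 0.5-1 kg, 100 mm wide: upright plate 130 mm tall, 20 thick; foot 100 mm long from the back, 18 thick. Origin: middle of the heel edge, where sole meets back. x: heel to toe along the sole; z: up the back of the upright. Standing: z up. At the start it lies on its back: x straight up, z level; its foot must go over roughly away from the robot (within 55 degrees)
- cream: cream-glazed L-shaped clay bookend, 0.5-1 kg, 100 mm wide: upright plate 130 mm tall, 20 thick; foot 100 mm long from the back, 18 thick. Origin: middle of the heel edge, where sole meets back. x: heel to toe along the sole; z: up the back of the upright. Standing: z up. At the start it lies on its back: x straight up, z level; its foot must go over roughly towards the robot (within 55 degrees)
- blue_heel (a point): middle of the blue bookend's heel edge, the same point as the bookend's origin
- cream_heel (a point): middle of the cream bookend's heel edge, the same point as the bookend's origin
- blue_toe (a point): middle of the blue bookend's toe edge: the far end of the foot, on the glazed face, 100 mm from the heel along x and 18 mm along z. Pushing the glazed face near here, level and away from the lying upright (along -z), rolls the bookend over its heel edge with 2 to 4 N; after some 60 degrees it drops onto its sole by itself
- cream_toe (a point): middle of the cream bookend's toe edge: the far end of the foot, on the glazed face, 100 mm from the heel along x and 18 mm along z. Pushing the glazed face near here, level and away from the lying upright (along -z), rolls the bookend over its heel edge with 2 to 4 N; after some 60 degrees it drops onto its sole by itself
- blue_front: the blue glazed inner face of that bookend (front of the upright and top of the foot), a fixed part of it with the same origin and axes
- cream_front: the cream glazed inner face of that bookend (front of the upright and top of the foot), a fixed part of it with the same origin and axes
- blue_back: the cork sole and plain clay back of the blue bookend, a fixed part of it with the same origin and axes
- cream_back: the cork sole and plain clay back of the cream bookend, a fixed part of it with the same origin and axes
- vase: small loose terracotta vase, 84 mm across and 125 mm tall, standing beside the board; origin at the centre of its underside; a bystander
- bowl: small loose terracotta bowl, 100 mm across and 50 mm tall, standing beyond the board; origin at the centre of its underside; a bystander
- jar: small loose lidded terracotta jar, lid part of it, 84 mm across and 118 mm tall, standing beside the board; origin at the centre of its underside; a bystander
There are look-alikes about, which are no part of the job. Leave any yellow look-alike of the cream alone. Leave any turquoise look-alike of the blue alone.

How it is judged:
At the end, for the whole second after the job is handed in: both bookends stand at rest on their feet on the board: upright within 0.06 rad, heel edge on the board's top (within about 5 mm) and within 70 mm of where it was at the start; vase, bowl and jar upright and within 20 mm of where they stood (angle between each of blue, cream's own z axis and vertical below 0.06 rad and z of blue_heel in the frame of board between 0.015 and 0.026 m and distance of each of blue_heel, cream_heel from where it was at the start of the episode below 0.07 m and linear speed of each of blue, cream below 0.02 m/s and angular speed of each of blue, cream below 0.1 rad/s and z of cream_heel in the frame of board between 0.015 and 0.026 m and distance of each of vase, bowl, jar from where it was at the start of the episode below 0.02 m and angle between each of vase, bowl, jar's own z axis and vertical below 0.1 rad); the robot touches nothing.
It fails at once if a bookend is lifted off the board (its heel edge more than 25 mm above it) (z of any of blue_heel, cream_heel in the frame of board above 0.045 m).
It fails at once if a bookend is pinched: the fingers press on its glazed front and on its sole or back at once ((contact force between the fingers and blue_front above 2 N and contact force between the fingers and blue_back above 2 N) or (contact force between the fingers and cream_front above 2 N and contact force between the fingers and cream_back above 2 N)).
It fails at once if the vase, bowl or jar is shoved (over 20 mm) or tipped ((distance of vase from where it was at the start of the episode above 0.02 m or angle between vase's own z axis and vertical above 0.3 rad) or (distance of bowl from where it was at the start of the episode above 0.02 m or angle between bowl's own z axis and vertical above 0.3 rad) or (distance of jar from where it was at the start of the episode above 0.02 m or angle between jar's own z axis and vertical above 0.3 rad)).
It also fails if it takes over 53 s, if anything falls off the work surface, if the arm or the gripper's body presses on something with over 40 N, if the wrist force passes 120 N, or if a joint passes its speed limit or range.

## Working session

There is one attempt and no reset: what is moved stays moved. The work goes in short steps, Python scripts to look and compute and a shell command to move; the robot and the scene stay as the last step left them, time stands still between calls to the robot, and variables do not carry over. Pictures are saved under pics/ and viewed, at most 10 in all, crops included, and the job is handed in when it is done.

```bash
mkdir -p pics
python3 - <<'E'
from bench import r
import cv2,numpy as np
o=r.get_obs();print(o['clock'],o['tcp_pos'],o['orientation'])
for c in ("scene","side"):
    p,d=r.grab_frame(c);cv2.imwrite(f"pics/{c}0.png",p[:,:,::-1]);np.save(f"pics/{c}0.npy",d)
    k=r.get_calibration(c);M=k["mtx"];T=np.linalg.inv(k["extrinsics"])
    for n in ("blue_heel","blue_toe","cream_heel","cream_toe","vase","bowl","jar","board"):
        for q in r.landmark_of(n,c)[:4]:
            x=T@np.append(q["xyz"],1);u=M@x[:3];print(c,n,np.round(q["xyz"],3),round(q["score"],2),np.round(u[:2]/u[2]))
E
```

```text
0.0 [0.28715317 0.61023575 0.23033825] [-6.85252107e-01 -3.06566670e+00  2.78025247e-03]
scene blue_heel [ 0.756  0.163 -0.002] 0.82 [381. 281.]
scene blue_heel [ 0.527 -0.216  0.02 ] 0.61 [229. 266.]
scene blue_toe [0.539 0.162 0.119] 0.71 [347. 202.]
scene blue_toe [0.776 0.15  0.102] 0.65 [383. 269.]
scene cream_heel [ 0.781 -0.311  0.   ] 0.72 [231. 355.]
scene cream_heel [ 0.527 -0.217  0.019] 0.6 [228. 266.]
scene cream_toe [ 0.547 -0.214  0.117] 0.82 [228. 252.]
scene cream_toe [ 0.778 -0.294  0.102] 0.8 [232. 335.]
scene vase [0.551 0.156 0.02 ] 0.7 [346. 226.]
scene vase [ 0.516  0.5   -0.   ] 0.55 [435. 183.]
scene bowl [ 0.789 -0.04   0.   ] 0.92 [323. 318.]
scene jar [ 0.585 -0.517 -0.004] 0.92 [136. 327.]
scene board [ 0.536 -0.022 -0.   ] 0.57 [291. 247.]
side blue_heel [ 0.756  0.159 -0.002] 0.69 [327. 224.]
side blue_heel [0.556 0.154 0.024] 0.63 [272. 237.]
side blue_toe [0.774 0.15  0.097] 0.74 [334. 197.]
side blue_toe [0.54  0.163 0.121] 0.6 [264. 210.]
side cream_heel [ 0.777 -0.311 -0.002] 0.81 [432. 309.]
side cream_heel [ 0.529 -0.214  0.024] 0.59 [331. 315.]
side cream_heel [0.541 0.162 0.117] 0.42 [265. 211.]
side cream_toe [ 0.778 -0.294  0.1  ] 0.91 [434. 275.]
side cream_toe [ 0.544 -0.219  0.12 ] 0.8 [338. 284.]
side cream_toe [ 0.794 -0.037 -0.003] 0.21 [373. 252.]
side vase [0.516 0.501 0.002] 0.71 [217. 197.]
side bowl [ 0.794 -0.04  -0.002] 0.73 [374. 252.]
side jar [ 0.58  -0.518  0.004] 0.89 [430. 402.]
side jar [ 0.517  0.497 -0.   ] 0.55 [218. 197.]
side board [ 0.533 -0.024  0.002] 0.79 [294. 278.]
```

Run:
```python
import cv2
p=cv2.imread("pics/scene0.png");cv2.imwrite("pics/scene0c.png",cv2.resize(p[150:420,100:460],(800,600)))
```

```text
(no output)
```

View pics/scene0c.png

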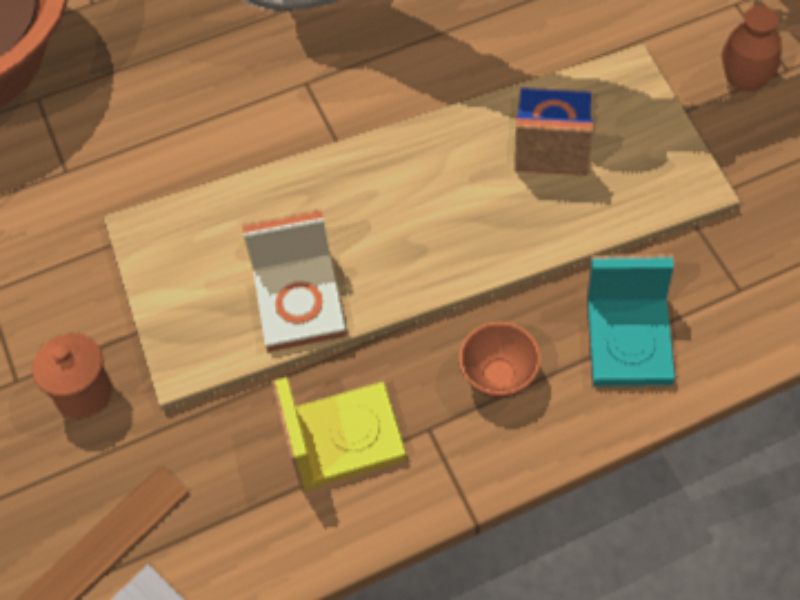

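View pics/side0.png

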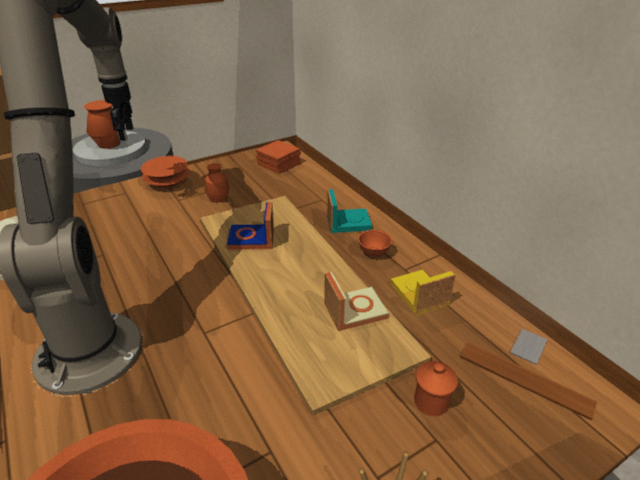

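Candidates in the crop (800x600): the glazed blue bookend on the board (555,130) and the turquoise one off the board (632,320); the cream one on the board (297,285) and the yellow one off it (350,430). The blue and cream ones on the board fit, both in colour and in lying on the board with their feet up. The jar is at (75,375), the vase at (752,50) and the bowl at (500,360). Next I'll measure the yaws.

```bash
cat > h.py <<'E'
from bench import r
import cv2,numpy as np
from scipy.spatial.transform import Rotation as R
def cloud(c,d):
    k=r.get_calibration(c);M=k["mtx"];v,u=np.mgrid[:480,:640]
    P=np.stack([(u-M[0,2])/M[0,0]*d,(v-M[1,2])/M[1,1]*d,d,np.ones_like(d)],-1)@k["extrinsics"].T
    P=P[...,:3];P[d<=0]=np.nan;return P
def tool(goal,yaxis):
    """shift in tool axes and rz (deg) to goal with tool down, tool y along yaxis (either way)"""
    o=r.get_obs();A=R.from_rotvec(o['orientation']);M=A.as_matrix()
    y=np.array([*yaxis,0]);y/=np.linalg.norm(y);
    if y@M[:,1]<0:y=-y
    z=np.array([0,0,-1.]);B=np.stack([np.cross(y,z),y,z],1)
    print("clock",o['clock'],"tcp",o['tcp_pos'].round(4) if hasattr(o['tcp_pos'],'round') else o['tcp_pos'],"F",np.round(o['contact_force'],1))
    d=np.array(goal)-o['tcp_pos'];print("shift now-axes",(M.T@d).round(4),"after turn",(B.T@d).round(4),"turn deg",np.degrees((A.inv()*R.from_matrix(B)).as_rotvec()).round(1),"toolx",B[:,0].round(3))
E
python3 - <<'E'
from h import *
for c in ("scene","side"):
    P=cloud(c,np.load(f"pics/{c}0.npy"))
    for n,(x,y) in dict(blue=(.545,.16),cream=(.54,-.215)).items():
        near=np.hypot(P[...,0]-x,P[...,1]-y)<.08
        m=near&(P[...,2]>.113)&(P[...,2]<.135);q=P[m][:,:2]*1000
        print(c,n,"toe end",len(q),cv2.minAreaRect(q.astype(np.float32)),P[m][:,2].mean())
        near=np.hypot(P[...,0]-x,P[...,1]-y)<.22
        m=near&(P[...,2]>.036)&(P[...,2]<.046);q=P[m][:,:2]*1000
        print("   plate",len(q),cv2.minAreaRect(q.astype(np.float32)))
E
```

```text
scene blue toe end 220 ((552.8309936523438, 159.82461547851562), (99.7912368774414, 29.604337692260742), 57.14088821411133) 0.11928610677011027
   plate 388 ((589.710205078125, 147.15704345703125), (108.96488952636719, 333.9027404785156), 65.02371978759766)
scene cream toe end 235 ((538.5231323242188, -213.51646423339844), (99.74275970458984, 25.600011825561523), 78.0842514038086) 0.11901205270769835
   plate 1088 ((642.2530517578125, -237.04881286621094), (99.4052505493164, 209.09133911132812), 77.1224136352539)
side blue toe end 134 ((548.9146728515625, 155.2095947265625), (110.4715347290039, 18.103271484375), 60.05830764770508) 0.11797030748800715
   plate 692 ((592.75439453125, 153.07424926757812), (124.10417938232422, 334.55120849609375), 70.93181610107422)
side cream toe end 259 ((536.5921630859375, -218.63763427734375), (102.98989868164062, 19.409862518310547), 76.28594207763672) 0.11774958911167037
   plate 1099 ((635.8956298828125, -240.8011474609375), (104.35586547851562, 223.74069213867188), 78.65691375732422)
```

```bash
python3 -c "
from h import *
tool([.508,.185,.2],(.525,.851))"
```

```text
clock 0.9 tcp [0.2873 0.6108 0.2313] F [-0.5 -0.3  0.7]
shift now-axes [-0.3809 -0.2913  0.0313] after turn [-0.4113 -0.2465  0.0313] turn deg [ 0.  -0.   6.5] toolx [-0.851  0.525  0.   ]
```

```bash
python3 -m jog '[{"rz":6.5,"fingers":0.04},{"x":-0.036,"y":-0.022},{"x":-0.036,"y":-0.022},{"x":-0.036,"y":-0.022},{"x":-0.036,"y":-0.022},{"x":-0.036,"y":-0.022},{"x":-0.036,"y":-0.022},{"x":-0.036,"y":-0.022}]' 20; python3 -c "
from h import *
tool([.508,.185,.2],(.525,.851))"
```

```text
clock 0.9 tcp [0.2873 0.6108 0.2313] F [-0.5 -0.3  0.7]
shift now-axes [-0.3809 -0.2913  0.0313] after turn [-0.4113 -0.2465  0.0313] turn deg [ 0.  -0.   6.5] toolx [-0.851  0.525  0.   ]validation failed for argument at $[0]...
```

```bash
python3 -m jog '[{"fingers":0.04,"x":0,"y":0,"z":0,"rx":0,"ry":0,"rz":6.5},{"fingers":0.04,"x":-0.036,"y":-0.022,"z":0,"rx":0,"ry":0,"rz":0},{"fingers":0.04,"x":-0.036,"y":-0.022,"z":0,"rx":0,"ry":0,"rz":0},{"fingers":0.04,"x":-0.036,"y":-0.022,"z":0,"rx":0,"ry":0,"rz":0},{"fingers":0.04,"x":-0.036,"y":-0.022,"z":0,"rx":0,"ry":0,"rz":0},{"fingers":0.04,"x":-0.036,"y":-0.022,"z":0,"rx":0,"ry":0,"rz":0},{"fingers":0.04,"x":-0.036,"y":-0.022,"z":0,"rx":0,"ry":0,"rz":0},{"fingers":0.04,"x":-0.036,"y":-0.022,"z":0,"rx":0,"ry":0,"rz":0}]' 20; python3 -c "
from h import *
tool([.508,.185,.2],(.525,.851))"
```

```text
clock: 1.9
tcp_pos: [0.4215, 0.3461, 0.2316]
orientation: [0.858, 3.022, 0.001]
contact_force: [0.5, 0.3, -0.2]
grip_width: 0.04
gripper_force: 0.0
clock 1.9 tcp [0.4215 0.3461 0.2316] F [ 0.5  0.3 -0.2]
shift now-axes [-0.1583 -0.0916  0.0315] after turn [-0.1582 -0.0917  0.0316] turn deg [ 0.  0. -0.] toolx [-0.851  0.525  0.   ]
```

```bash
python3 -m jog '[{"fingers":0.04,"x":-0.03,"y":-0.018,"z":0.006,"rx":0,"ry":0,"rz":0},{"fingers":0.04,"x":-0.03,"y":-0.018,"z":0.006,"rx":0,"ry":0,"rz":0},{"fingers":0.04,"x":-0.03,"y":-0.018,"z":0.006,"rx":0,"ry":0,"rz":0},{"fingers":0.04,"x":-0.03,"y":-0.018,"z":0.006,"rx":0,"ry":0,"rz":0},{"fingers":0.04,"x":-0.02,"y":-0.012,"z":0.006,"rx":0,"ry":0,"rz":0},{"fingers":0.04,"x":0,"y":0,"z":0,"rx":0,"ry":0,"rz":0}]'
python3 - <<'E'
from h import *
o=r.get_obs();print(o['tcp_pos'])
p,d=r.grab_frame("wrist");cv2.imwrite("pics/w1.png",p[:,:,::-1])
for n in("blue_toe","blue_heel"):
    for c in("wrist",):
        print(n,[(np.round(q["xyz"],3),round(q["score"],2)) for q in r.landmark_of(n,c)])
P=cloud("wrist",d)
m=(np.hypot(P[...,0]-.545,P[...,1]-.16)<.09)&(P[...,2]>.113)&(P[...,2]<.13)
print(m.sum(),cv2.minAreaRect((P[m][:,:2]*1000).astype(np.float32)),np.median(P[m][:,2]))
tool([.508,.185,.095],(.525,.851))
E
```

```text
clock: 2.65
tcp_pos: [0.4965, 0.2003, 0.2011]
orientation: [0.864, 3.02, -0.001]
contact_force: [-1.0, 0.7, -0.6]
grip_width: 0.0399
gripper_force: 0.0
[0.49645004 0.20025043 0.20111024]
blue_toe [(array([0.543, 0.162, 0.121]), 0.74)]
blue_heel [(array([0.558, 0.153, 0.02 ]), 0.58)]
3212 ((552.063720703125, 168.91258239746094), (72.97700500488281, 19.62537956237793), 60.580352783203125) 0.12029654695313438
clock 2.8 tcp [0.4955 0.2036 0.2016] F [-0.5 -0.   0.2]
shift now-axes [-0.0204 -0.0094  0.1065] after turn [-0.0204 -0.0093  0.1066] turn deg [ 0.  -0.   0.1] toolx [-0.851  0.525  0.   ]
```

View pics/w1.png

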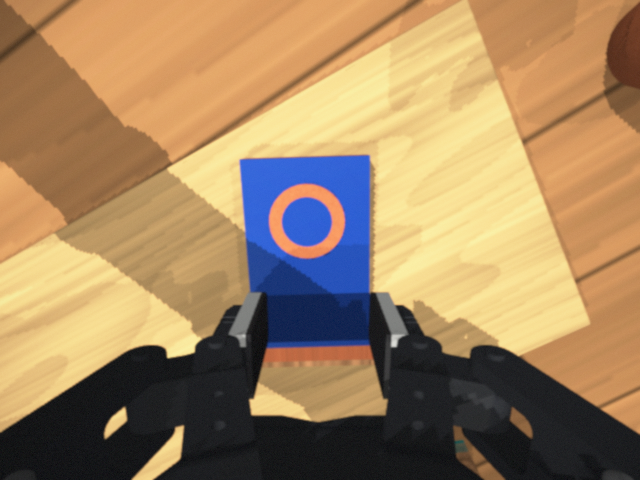

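The wrist view shows the blue bookend aligned with the tool: glazed plate at columns 242-372, toe edge at row 345. It sits about 10 px left of centre, which agrees with the 9 mm offset I computed. Going down beside the glazed face.

```bash
python3 -m jog '[{"fingers":0.04,"x":-0.008,"y":-0.005,"z":0.02,"rx":0,"ry":0,"rz":0},{"fingers":0.04,"x":-0.007,"y":-0.004,"z":0.02,"rx":0,"ry":0,"rz":0},{"fingers":0.04,"x":0,"y":0,"z":0.02,"rx":0,"ry":0,"rz":0},{"fingers":0.04,"x":0,"y":0,"z":0.02,"rx":0,"ry":0,"rz":0},{"fingers":0.04,"x":0,"y":0,"z":0.02,"rx":0,"ry":0,"rz":0},{"fingers":0.04,"x":0,"y":0,"z":0.006,"rx":0,"ry":0,"rz":0},{"fingers":0.04,"x":-0.01,"y":0,"z":0,"rx":0,"ry":0,"rz":0},{"fingers":0.04,"x":-0.01,"y":0,"z":0,"rx":0,"ry":0,"rz":0}]'; python3 -m jog '[{"fingers":0.04,"x":-0.008,"y":0,"z":0,"rx":0,"ry":0,"rz":0},{"fingers":0.04,"x":-0.008,"y":0,"z":0,"rx":0,"ry":0,"rz":0},{"fingers":0.04,"x":-0.006,"y":0,"z":0,"rx":0,"ry":0,"rz":0},{"fingers":0.04,"x":-0.006,"y":0,"z":0,"rx":0,"ry":0,"rz":0}]'; python3 -c "
from h import *
tool([.543,.163,.095],(.525,.851))"
```

```text
clock: 3.8
tcp_pos: [0.5222, 0.1763, 0.0962]
orientation: [0.857, 3.021, 0.002]
contact_force: [0.3, 0.4, -0.3]
grip_width: 0.0401
gripper_force: 0.0
clock: 4.3
tcp_pos: [0.5448, 0.1622, 0.0955]
orientation: [-0.857, -3.022, -0.001]
contact_force: [-2.7, 2.4, 4.2]
grip_width: 0.0398
gripper_force: 2.4
clock 4.3 tcp [0.5448 0.1622 0.0955] F [-2.7  2.4  4.2]
shift now-axes [ 0.002  -0.0003  0.0005] after turn [ 0.002  -0.0003  0.0005] turn deg [ 0. -0.  0.] toolx [-0.851  0.525  0.   ]
```

```bash
python3 -m jog '[{"fingers":0.04,"x":-0.006,"y":0,"z":0,"rx":0,"ry":0,"rz":0},{"fingers":0.04,"x":-0.006,"y":0,"z":0,"rx":0,"ry":0,"rz":0},{"fingers":0.04,"x":-0.006,"y":0,"z":0,"rx":0,"ry":0,"rz":0},{"fingers":0.04,"x":-0.006,"y":0,"z":0.001,"rx":0,"ry":0,"rz":0},{"fingers":0.04,"x":-0.006,"y":0,"z":0.002,"rx":0,"ry":0,"rz":0}]'
python3 - <<'E'
from h import *
o=r.get_obs()
p,d=r.grab_frame("side");cv2.imwrite("pics/s2.png",cv2.resize(p[150:330,180:420,::-1],(800,600)))
for n in("blue_heel","blue_toe"): print(n,[(np.round(q["xyz"],3),round(q["score"],2)) for q in r.landmark_of(n,"side")])
E
```

```text
clock: 4.92
tcp_pos: [0.5705, 0.1451, 0.092]
orientation: [-0.859, -3.022, 0.001]
contact_force: [-1.5, 2.7, 0.7]
grip_width: 0.0398
gripper_force: 1.1
blue_heel [(array([ 0.758,  0.162, -0.001]), 0.8), (array([0.557, 0.153, 0.022]), 0.77)]
blue_toe [(array([0.777, 0.152, 0.098]), 0.81), (array([0.587, 0.133, 0.112]), 0.74)]
```

View pics/s2.png

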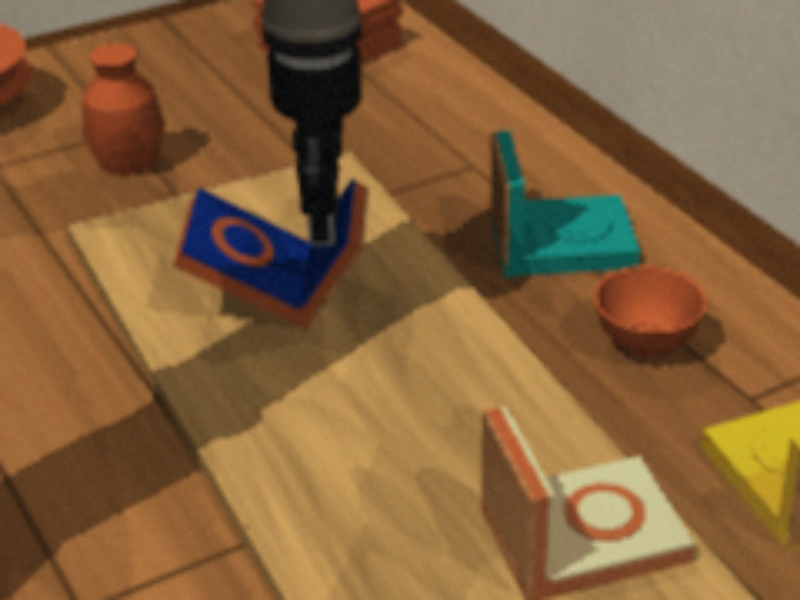

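The blue bookend is rolling about its heel, which stays put at (305,325) in the crop, and has turned about 28°. Carrying on.

```bash
python3 -m jog '[{"fingers":0.04,"x":-0.006,"y":0,"z":0.002,"rx":0,"ry":0,"rz":0},{"fingers":0.04,"x":-0.006,"y":0,"z":0.003,"rx":0,"ry":0,"rz":0},{"fingers":0.04,"x":-0.006,"y":0,"z":0.003,"rx":0,"ry":0,"rz":0},{"fingers":0.04,"x":-0.006,"y":0,"z":0.004,"rx":0,"ry":0,"rz":0},{"fingers":0.04,"x":-0.005,"y":0,"z":0.004,"rx":0,"ry":0,"rz":0},{"fingers":0.04,"x":-0.005,"y":0,"z":0.004,"rx":0,"ry":0,"rz":0}]'
python3 - <<'E'
from h import *
r.grab_frame("side")
for n in("blue_heel","blue_toe"): print(n,[(np.round(q["xyz"],3),round(q["score"],2)) for q in r.landmark_of(n,"side")])
E
```

```text
clock: 5.82
tcp_pos: [0.5998, 0.1276, 0.072]
orientation: [0.858, 3.022, 0.0]
contact_force: [-0.2, 0.2, 0.0]
grip_width: 0.0401
gripper_force: 0.0
blue_heel [(array([0.759, 0.16 , 0.001]), 0.85), (array([0.555, 0.154, 0.02 ]), 0.78)]
blue_toe [(array([0.776, 0.15 , 0.099]), 0.98), (array([0.622, 0.109, 0.084]), 0.65)]
```

```bash
python3 -m jog '[{"fingers":0.04,"x":-0.004,"y":0,"z":0.003,"rx":0,"ry":0,"rz":0},{"fingers":0.04,"x":-0.004,"y":0,"z":0.003,"rx":0,"ry":0,"rz":0},{"fingers":0.04,"x":0,"y":0,"z":0,"rx":0,"ry":0,"rz":0},{"fingers":0.04,"x":0,"y":0,"z":0,"rx":0,"ry":0,"rz":0}]'
python3 - <<'E'
from h import *
p,d=r.grab_frame("side");cv2.imwrite("pics/s3.png",cv2.resize(p[150:330,180:420,::-1],(800,600)))
for n in("blue_heel","blue_toe"): print(n,[(np.round(q["xyz"],3),round(q["score"],2)) for q in r.landmark_of(n,"side")])
E
```

```text
clock: 6.48
tcp_pos: [0.606, 0.1237, 0.0663]
orientation: [-0.858, -3.022, -0.0]
contact_force: [0.1, 0.1, -0.4]
grip_width: 0.0397
gripper_force: 0.0
blue_heel [(array([0.558, 0.15 , 0.021]), 0.96), (array([ 0.756,  0.161, -0.002]), 0.58)]
blue_toe [(array([0.642, 0.098, 0.038]), 0.81), (array([0.775, 0.152, 0.1  ]), 0.8)]
```

View pics/s3.png

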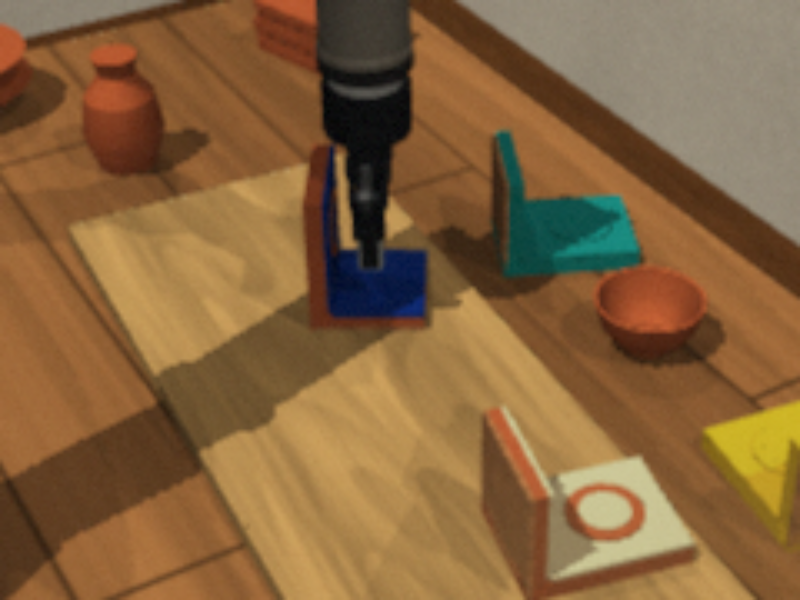

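The blue bookend stands upright, heel at (315,325) in the crop. The hand is close to its upright, so I'll back away along the foot first and then rise.

```bash
python3 -m jog '[{"fingers":0.04,"x":-0.012,"y":0,"z":-0.006,"rx":0,"ry":0,"rz":0},{"fingers":0.04,"x":-0.012,"y":0,"z":-0.01,"rx":0,"ry":0,"rz":0},{"fingers":0.04,"x":0,"y":0,"z":-0.03,"rx":0,"ry":0,"rz":0},{"fingers":0.04,"x":0,"y":0,"z":-0.04,"rx":0,"ry":0,"rz":0},{"fingers":0.04,"x":0,"y":0,"z":-0.04,"rx":0,"ry":0,"rz":0},{"fingers":0.04,"x":0,"y":0,"z":-0.03,"rx":0,"ry":0,"rz":0},{"fingers":0.04,"x":0,"y":0,"z":0,"rx":0,"ry":0,"rz":9.5},{"fingers":0.04,"x":0,"y":0,"z":0,"rx":0,"ry":0,"rz":9.5}]';  python3 -c "
from h import *
tool([.597,-.229,.2],(.22,.975))"
```

```text
clock: 7.62
tcp_pos: [0.6276, 0.1103, 0.2241]
orientation: [1.353, 2.833, 0.003]
contact_force: [1.0, -0.0, -0.0]
grip_width: 0.0396
gripper_force: 0.0
clock 7.625 tcp [0.6276 0.1103 0.2241] F [ 1. -0. -0.]
shift now-axes [-0.2447 -0.237   0.0238] after turn [-0.0449 -0.3377  0.0241] turn deg [  0.1   0.1 -38.4] toolx [-0.975  0.22   0.   ]
```

```bash
python3 -m jog '[{"fingers":0.04,"x":0,"y":0,"z":0,"rx":0,"ry":0,"rz":-9.6},{"fingers":0.04,"x":0,"y":0,"z":0,"rx":0,"ry":0,"rz":-9.6},{"fingers":0.04,"x":0,"y":0,"z":0,"rx":0,"ry":0,"rz":-9.6},{"fingers":0.04,"x":0,"y":0,"z":0,"rx":0,"ry":0,"rz":-9.6},{"fingers":0.04,"x":-0.005,"y":-0.04,"z":0,"rx":0,"ry":0,"rz":0},{"fingers":0.04,"x":-0.005,"y":-0.04,"z":0,"rx":0,"ry":0,"rz":0},{"fingers":0.04,"x":-0.005,"y":-0.04,"z":0,"rx":0,"ry":0,"rz":0},{"fingers":0.04,"x":-0.005,"y":-0.04,"z":0,"rx":0,"ry":0,"rz":0}]'; python3 -m jog '[{"fingers":0.04,"x":-0.005,"y":-0.04,"z":0.004,"rx":0,"ry":0,"rz":0},{"fingers":0.04,"x":-0.005,"y":-0.04,"z":0.005,"rx":0,"ry":0,"rz":0},{"fingers":0.04,"x":-0.005,"y":-0.04,"z":0.005,"rx":0,"ry":0,"rz":0},{"fingers":0.04,"x":-0.005,"y":-0.04,"z":0.005,"rx":0,"ry":0,"rz":0},{"fingers":0.04,"x":0,"y":-0.018,"z":0.005,"rx":0,"ry":0,"rz":0},{"fingers":0.04,"x":0,"y":0,"z":0,"rx":0,"ry":0,"rz":0},{"fingers":0.04,"x":0,"y":0,"z":0,"rx":0,"ry":0,"rz":0}]';python3 - <<'E'
from h import *
p,d=r.grab_frame("wrist");cv2.imwrite("pics/w4.png",p[:,:,::-1])
for n in("cream_toe","cream_heel"):
        print(n,[(np.round(q["xyz"],3),round(q["score"],2)) for q in r.landmark_of(n,"wrist")])
tool([.597,-.229,.096],(.22,.975))
E
```

```text
clock: 8.62
tcp_pos: [0.6124, -0.0518, 0.2235]
orientation: [0.338, 3.122, -0.0]
contact_force: [0.7, -0.1, -0.1]
grip_width: 0.04
gripper_force: 0.0
clock: 9.5
tcp_pos: [0.5943, -0.2255, 0.1985]
orientation: [0.333, 3.124, 0.002]
contact_force: [-0.6, 0.5, 0.2]
grip_width: 0.0399
gripper_force: 0.0
cream_toe [(array([ 0.548, -0.218,  0.119]), 0.6), (array([ 0.523, -0.217,  0.021]), 0.41)]
cream_heel [(array([ 0.776, -0.309, -0.   ]), 0.74)]
clock 9.65 tcp [ 0.5942 -0.2257  0.1985] F [0.1 0.1 0.3]
shift now-axes [-0.0034 -0.0027  0.1025] after turn [-0.0034 -0.0026  0.1025] turn deg [0.  0.  0.6] toolx [-0.975  0.22   0.   ]
```

View pics/w4.png

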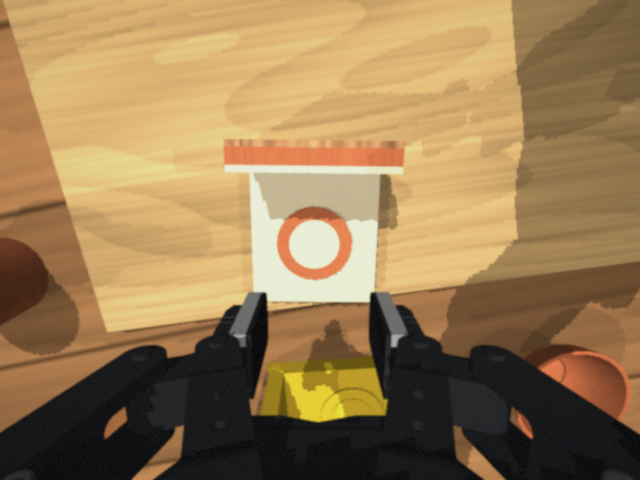

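The cream foot lies straight ahead of the fingers: toe edge at row 168, columns 225-403, square and centred to a few mm. Yellow at (325,390) and the bowl at (570,390) are clear. Going down, then pushing along +x.

```bash
python3 -m jog '[{"fingers":0.04,"x":0,"y":-0.003,"z":0.02,"rx":0,"ry":0,"rz":0.6},{"fingers":0.04,"x":0,"y":0,"z":0.02,"rx":0,"ry":0,"rz":0},{"fingers":0.04,"x":0,"y":0,"z":0.02,"rx":0,"ry":0,"rz":0},{"fingers":0.04,"x":0,"y":0,"z":0.02,"rx":0,"ry":0,"rz":0},{"fingers":0.04,"x":0,"y":0,"z":0.02,"rx":0,"ry":0,"rz":0},{"fingers":0.04,"x":0.01,"y":0,"z":0.003,"rx":0,"ry":0,"rz":0},{"fingers":0.04,"x":0.01,"y":0,"z":0,"rx":0,"ry":0,"rz":0},{"fingers":0.04,"x":0.01,"y":0,"z":0,"rx":0,"ry":0,"rz":0}]'; python3 -m jog '[{"fingers":0.04,"x":0.006,"y":0,"z":0,"rx":0,"ry":0,"rz":0},{"fingers":0.04,"x":0.006,"y":0,"z":0,"rx":0,"ry":0,"rz":0},{"fingers":0.04,"x":0.006,"y":0,"z":0,"rx":0,"ry":0,"rz":0},{"fingers":0.04,"x":0.006,"y":0,"z":0,"rx":0,"ry":0,"rz":0},{"fingers":0.04,"x":0.006,"y":0,"z":0,"rx":0,"ry":0,"rz":0}]'
python3 - <<'E'
from h import *
r.grab_frame("side")
for n in("cream_heel","cream_toe"): print(n,[(np.round(q["xyz"],3),round(q["score"],2)) for q in r.landmark_of(n,"side")])
tool([.546,-.218,.095],(.22,.975))
E
```

```text
clock: 10.65
tcp_pos: [0.5631, -0.224, 0.0961]
orientation: [0.353, 3.12, -0.0]
contact_force: [0.2, -0.4, 1.1]
grip_width: 0.0402
gripper_force: 0.0
clock: 11.28
tcp_pos: [0.5356, -0.2175, 0.0964]
orientation: [0.352, 3.118, -0.001]
contact_force: [3.3, -1.2, 4.7]
grip_width: 0.04
gripper_force: 2.4
cream_heel [(array([ 0.528, -0.219,  0.023]), 0.93), (array([ 0.773, -0.31 ,  0.   ]), 0.7)]
cream_toe [(array([ 0.521, -0.218,  0.122]), 0.97), (array([ 0.776, -0.297,  0.102]), 0.67)]
clock 11.425 tcp [ 0.5342 -0.2172  0.0955] F [ 2.8 -1.2  4.3]
shift now-axes [-0.0116  0.0019  0.0005] after turn [-0.0117  0.0018  0.0005] turn deg [ 0.   0.  -0.2] toolx [-0.975  0.22   0.   ]
```

```bash
python3 -m jog '[{"fingers":0.04,"x":0.006,"y":0,"z":0,"rx":0,"ry":0,"rz":0},{"fingers":0.04,"x":0.006,"y":0,"z":0,"rx":0,"ry":0,"rz":0},{"fingers":0.04,"x":0.006,"y":0,"z":0.001,"rx":0,"ry":0,"rz":0},{"fingers":0.04,"x":0.006,"y":0,"z":0.002,"rx":0,"ry":0,"rz":0},{"fingers":0.04,"x":0.006,"y":0,"z":0.003,"rx":0,"ry":0,"rz":0},{"fingers":0.04,"x":0.006,"y":0,"z":0.003,"rx":0,"ry":0,"rz":0}]'; python3 -m jog '[{"fingers":0.04,"x":0.006,"y":0,"z":0.003,"rx":0,"ry":0,"rz":0},{"fingers":0.04,"x":0.006,"y":0,"z":0.004,"rx":0,"ry":0,"rz":0},{"fingers":0.04,"x":0.005,"y":0,"z":0.004,"rx":0,"ry":0,"rz":0},{"fingers":0.04,"x":0.005,"y":0,"z":0.004,"rx":0,"ry":0,"rz":0},{"fingers":0.04,"x":0.004,"y":0,"z":0.003,"rx":0,"ry":0,"rz":0},{"fingers":0.04,"x":0,"y":0,"z":0,"rx":0,"ry":0,"rz":0},{"fingers":0.04,"x":0,"y":0,"z":0,"rx":0,"ry":0,"rz":0}]'
python3 - <<'E'
from h import *
p,d=r.grab_frame("side");cv2.imwrite("pics/s5.png",cv2.resize(p[150:450,180:580,::-1],(800,600)))
for n in("cream_heel","cream_toe"): print(n,[(np.round(q["xyz"],3),round(q["score"],2)) for q in r.landmark_of(n,"side")])
E
```

```text
clock: 12.18
tcp_pos: [0.4983, -0.2089, 0.086]
orientation: [-0.353, -3.121, -0.0]
contact_force: [1.5, 0.3, 0.6]
grip_width: 0.0403
gripper_force: 0.7
clock: 13.05
tcp_pos: [0.4742, -0.2034, 0.0684]
orientation: [0.353, 3.121, -0.0]
contact_force: [0.8, 0.5, 0.1]
grip_width: 0.0401
gripper_force: 0.0
cream_heel [(array([ 0.527, -0.216,  0.021]), 0.97)]
cream_toe [(array([ 0.425, -0.196,  0.038]), 0.84), (array([ 0.778, -0.295,  0.1  ]), 0.6), (array([ 0.526, -0.217,  0.02 ]), 0.55)]
```

View pics/s5.png

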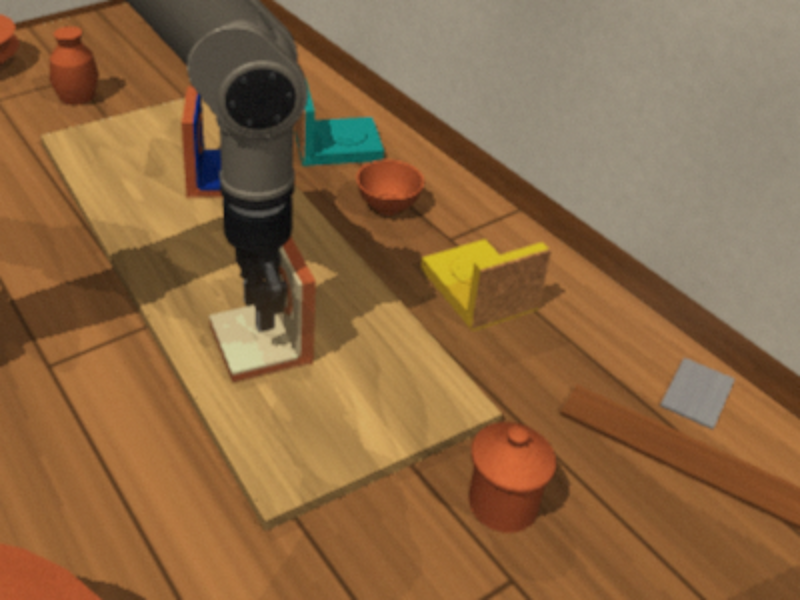

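The cream bookend also stands, sole flat with its near edge from (235,375) to (310,360). The jar at (512,475), bowl at (390,187) and vase at (73,65) are untouched. Backing off and rising.

```bash
python3 -m jog '[{"fingers":0.04,"x":0.01,"y":0,"z":-0.006,"rx":0,"ry":0,"rz":0},{"fingers":0.04,"x":0.01,"y":0,"z":-0.01,"rx":0,"ry":0,"rz":0},{"fingers":0.04,"x":0,"y":0,"z":-0.03,"rx":0,"ry":0,"rz":0},{"fingers":0.04,"x":0,"y":0,"z":-0.04,"rx":0,"ry":0,"rz":0},{"fingers":0.04,"x":0,"y":0,"z":-0.04,"rx":0,"ry":0,"rz":0},{"fingers":0.04,"x":0,"y":0,"z":-0.03,"rx":0,"ry":0,"rz":0},{"fingers":0.04,"x":0,"y":0,"z":0,"rx":0,"ry":0,"rz":0},{"fingers":0.04,"x":0,"y":0,"z":0,"rx":0,"ry":0,"rz":0}]'
python3 - <<'E'
from h import *
for c in("scene","side"):
    p,d=r.grab_frame(c)
    if c=="scene":cv2.imwrite("pics/sc6.png",cv2.resize(p[150:420,100:460,::-1],(800,600)))
    for n in("blue_heel","blue_toe","cream_heel","cream_toe","vase","bowl","jar"): print(c,n,[(np.round(q["xyz"],3),round(q["score"],2)) for q in r.landmark_of(n,c)[:2]])
E
```

```text
clock: 14.2
tcp_pos: [0.4536, -0.1986, 0.2241]
orientation: [-0.353, -3.121, -0.001]
contact_force: [0.6, 0.5, 0.5]
grip_width: 0.0399
gripper_force: 0.0
scene blue_heel [(array([ 0.76 ,  0.158, -0.004]), 0.89), (array([0.562, 0.152, 0.014]), 0.63)]
scene blue_toe [(array([0.777, 0.149, 0.101]), 0.85), (array([0.639, 0.097, 0.038]), 0.65)]
scene cream_heel [(array([ 0.782, -0.31 , -0.   ]), 0.91), (array([ 0.526, -0.214,  0.019]), 0.76)]
scene cream_toe [(array([ 0.778, -0.298,  0.103]), 0.86)]
scene vase [(array([ 0.517,  0.497, -0.001]), 0.9)]
scene bowl [(array([ 0.793, -0.042,  0.001]), 0.84)]
scene jar [(array([ 0.584, -0.517, -0.002]), 0.91)]
side blue_heel [(array([0.559, 0.149, 0.021]), 0.92), (array([ 0.759,  0.16 , -0.001]), 0.67)]
side blue_toe [(array([0.775, 0.149, 0.097]), 0.58), (array([ 0.526, -0.217,  0.021]), 0.39)]
side cream_heel [(array([ 0.778, -0.312, -0.002]), 0.85), (array([ 0.524, -0.218,  0.021]), 0.57)]
side cream_toe [(array([ 0.429, -0.197,  0.042]), 0.86), (array([ 0.776, -0.295,  0.1  ]), 0.86)]
side vase [(array([0.515, 0.497, 0.001]), 0.86)]
side bowl [(array([ 0.793, -0.039, -0.001]), 0.83)]
side jar [(array([ 0.583, -0.518,  0.005]), 0.97)]
```

View pics/sc6.png

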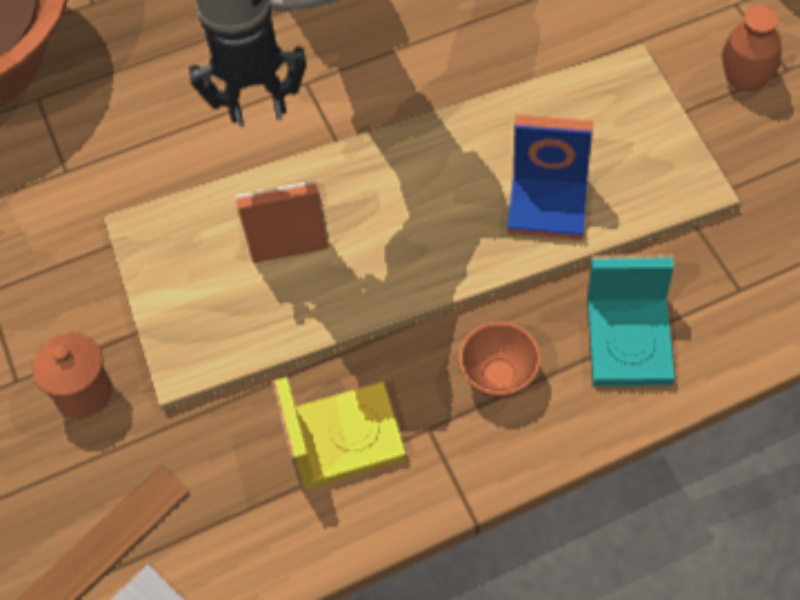

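Both bookends stand upright, blue at (550,175) and cream at (285,220). Their heels are within a few mm of the start, the bystanders haven't moved, and the hand is clear.

```bash
python3 -c "
from bench import r
print(r.hand_in())"
```

```text
the job is handed in; nothing more can be done
None
```

I handed the job in at about 15 s: the last pictures show both bookends standing on their feet within a few mm of where they lay, with vase, bowl and jar unmoved and the hand clear; the hand-in returned no verdict.

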